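# Run a ratcheted sample carousel back to its start stop

## Task

Run the sample carousel back to its start: swing the holding pawl right out of the ratchet teeth, then turn the carousel backwards (clockwise seen from above) by its crank knob until you feel it come up against the sprung stop hidden in the drum, and leave it resting lightly pressed on that stop. Then lay the pawl back against the teeth so that the carousel is held again. Never force the wheel against the pawl or ram the stop, and leave the things round about where they are.

Things in the scene. Friction and masses are not known exactly. Their poses are not given: they have to be found in the camera images.
- fixture: Fixed grey foot plate of the carousel: a disc 210 mm across and 10 mm thick with a square ear toward its own -y side that carries the pawl. Origin: on the carousel's vertical turning axis, at the underside of the foot, on the bench; z up. The pawl's vertical pivot stands at x -55, y -110 mm in this frame.
- housing: Fixed white drum, 148 mm across, 22 mm high, under the carousel; origin on the turning axis at the drum's underside. Hides the sprung stop, met after 1.0 to 1.9 rad of backward turning; set anew each time, it can only be felt. It yields: about 1.7 N more at the crank knob per mm of the knob's travel. Above 15 N at the knob it is as good as rammed; 3 to 7 N over the friction is right.
- carousel: Steel wheel, 16 saw teeth (194 mm over tips, 13 mm deep, 34 to 48 mm above the bench); 160 mm plate on top, at 54 mm, with two fixed tins (67 mm across, tops at 98 mm). Origin on the turning axis (z, up), 34 mm above the bench. Forward is counter-clockwise from above; the pawl blocks backward. Friction 0.35 N m (5 N at the crank knob) keeps it where it is left, also pressed on the stop.
- crank_grip (a point): Centre (half-way up) of the crank knob: upright, black, 18 mm in diameter, 40 mm tall, from 76 to 116 mm above the bench, spinning freely on a stem on the carousel plate 66 mm from the turning axis; at the start 150 to 155 deg counter-clockwise from the fixture's x axis. Axes as the carousel's.
- pawl_grip (a point): Centre (half-way up) of the pawl's knob: an upright black knob 16 mm in diameter and 40 mm tall, from 72 to 112 mm above the bench, that spins freely on a stem on the pawl's side arm, 46 mm from the pawl's pivot. Moved clockwise (seen from above) about the pivot it swings the pawl out of the teeth.
- pawl (a joint): Angle of the pawl about its vertical pivot, rad: 0 = fully in the teeth (start), growing as it swings out, clockwise from above, to 0.85 at most. Above 0.25 the tip is clear of the teeth, 0.5 is well clear. It stays where it is left (under 2 N at its knob moves it). Laid back on the teeth it comes to rest at 0 or, on a tooth's sloping back, at up to 0.17.
- pawl_blade: The pawl's steel blade, 58 mm long, from the pivot (its origin, 34 mm above the bench) to its tip in the teeth.
- spare_tin_mid (a point): Centre of a loose aluminium tin, 67 mm across, 44 mm tall: bystander.
- dish_mid (a point): Centre of a loose aluminium dish, 96 mm across, 8 mm tall: bystander.
- marker_mid (a point): Middle of a loose marker pen, 137 mm long: bystander.

How it is judged:
By the outcome, as a careful person would: the job done as asked, in the order asked, and still so for the second after the job is handed in, with the robot touching nothing.
It also fails if it takes over 72 s, if anything falls off the work surface, if the arm or the gripper's body presses on something with over 40 N, if the wrist force passes 120 N, or if a joint passes its speed limit or range.

## Robot

A 7-joint arm with a two-finger parallel gripper is mounted at the origin on a cart in front of the work surface, level with it; the furniture and walls round the work are solid. World frame = base frame: x ahead of the robot, y to its left, z up, the work surface at z = 0. Lengths are in m, angles in rad, forces in N, time in s.
With the tool pointing down it reaches from about 0.425 to 1.025 m from the base axis. Payload 9.4 kg.
Tool frame: the origin (TCP) lies at the very end of the fingers, on their centre line; the grasp point (between the pads) lies 19 mm behind it; z points along the fingers, y is the direction in which the jaws open and shut (so a half turn about z gives the same grasp; the last joint's range is limited). The gripper opens to 93 mm and grips with 3 to 60 N. Pads are 15 mm wide; open, the fingers measure 128 mm over their backs; the gripper's body (75 mm by 188 mm) begins 65 mm behind the grasp point.
Start: joints at [-1.409, 0.599, -0.003, 1.599, 0.002, 0.943, -0.08], TCP at [0.171, 0.704, 0.219] pointing down, gripper open.
Joint ranges: [-2.57, 2.57], [-0.35, 1.97], [-1.29, 1.29], [0.11, 2.56], [-1.05, 4.19], [0.11, 1.86], [-2.63, 2.63]. Speed limits (rad/s): [2.22, 2.22, 3.01, 3.01, 3.14, 3.14, 3.14].

## Interface

Orientations are given as a unit quaternion [x, y, z, w].
In Python, from station import telemetry, vision, job gives the robot as it stands.
- The arm moves only by the tool move_arm, never from a script. Its arguments are lists of equal length, an entry for each row: "dp": the shift along the tool's x, y, z as a fraction of full scale, a list of three; "twist": the turn, a rotation vector about the tool's x, y, z as a fraction of full scale, a list of three; "claw": the closure, from 0 (fully open) to 1 (shut). A call has exactly 5 rows; each row shifts and turns the commanded pose from where the row before left it, along the tool's axes as they then stand; what a row does not reach is not made up. Full scale, the value 1, is 2 cm for a shift and pi rad for a turn. A row lasts 1/12 s, in which the tool goes at most 41.7 mm and 7.16 degrees, less where a joint would pass 70% of its speed; a pose out of reach is approached as far as the arm can. A call with a number of a shift or a turn outside -1 to 1 is refused whole. A call with a gripper value outside its range is refused whole. The fingers move at their own pace and stop on an object; "newtons" is the grip in N (left out, the last holds). Time passes only in rows, so rows that do not move let the fingers close, or fill a call up. It gives the time, the measured TCP pose, the force and the opening at its end, in the units of the state.
- telemetry.sense(): the state, without advancing time (a new reading comes with each control period).
- vision.snapshot(name): name is "scene" or "top"; returns a dict with "img" (420x560x3 uint8, red, green, blue), "camera_matrix" (3x3 intrinsics, pixels), "dist" ([k1, k2, p1, p2, k3] as OpenCV has them; the pictures are not rectified), "xyz" and "orientation" of the camera in the world. Camera axes: x right, y down, z forward; pixel columns grow to the right and rows downward; lengths in m; the calibration is good to about 2 mm. A picture is of the moment at which its call begins. There is no depth.
- job.close_job(): hands the job in, once; it reports no verdict.
The state is a dict: "time_s": time; "joints": joint angles; "joint_vel": joint speeds; "effort": joint torques, N m; "ee_pos": TCP position; "ee_rot": TCP orientation; "force": force on the tool from outside, world axes, zero at the start; "wrist_torque": the same for the moment, N m; "grip_width": finger opening in m.
Only numpy, scipy, OpenCV 4.12 (cv2) and the standard library are available. Lean on these libraries where they do the work, as an engineer would, in place of code of your own. Each camera call takes 0.05 s, during which the arm holds its last target. There are 200 camera calls.

## Working session

There is one attempt and no reset: what is moved stays moved. The work goes in short steps, Python scripts to look and compute and a tool call to move; the robot and the scene stay as the last step left them, time stands still between calls to the robot, and variables do not carry over. Pictures are saved under pics/ and viewed, about 8 in all and at most 12, crops included, and the job is handed in when it is done.

Besides the shell and the picture viewer there is one more tool, called after "Call:" as name(argument=value, ...) on one line, values as JSON. move_arm: Moves the arm, as the interface text tells. Its arguments: {"type":"object","properties":{"dp":{"type":"array"},"twist":{"type":"array"},"claw":{"type":"array"},"newtons":{"type":"number"}},"required":["dp","twist","claw"]}

```bash
mkdir -p pics; ls
cat > h.py <<'E'
import numpy as np, cv2
from scipy.spatial.transform import Rotation as R
from station import telemetry, vision, job
def snap(name,fn):
    s=vision.snapshot(name); cv2.imwrite('pics/'+fn,s['img'][:,:,::-1]); np.save('pics/'+fn+'.npy',s,allow_pickle=True); return s
def load(fn): return np.load('pics/'+fn+'.npy',allow_pickle=True).item()
def ray(s,uv):
    p=cv2.undistortPoints(np.array(uv,float).reshape(-1,1,2),np.array(s['camera_matrix'],float),np.array(s['dist'],float)).reshape(-1,2)
    d=np.c_[p,np.ones(len(p))]; return np.array(s['xyz']),R.from_quat(s['orientation']).apply(d)
def onz(s,uv,z):
    o,d=ray(s,uv); return o+d*((z-o[2])/d[:,2])[:,None]
def proj(s,P):
    Rm=R.from_quat(s['orientation']).as_matrix().T; 
    return cv2.projectPoints(np.array(P,float).reshape(-1,1,3),cv2.Rodrigues(Rm)[0],-Rm@np.array(s['xyz']),np.array(s['camera_matrix'],float),np.array(s['dist'],float))[0].reshape(-1,2)
E
python3 - <<'E'
from h import *
for n in('scene','top'):
    s=snap(n,n+'1.png'); print(n,s['xyz'],s['orientation'],s['camera_matrix'],s['dist'])
print(telemetry.sense())
E
```

```text
pics
scene [ 0.03725752 -0.66151165  0.97457072] [ 0.88665779 -0.29308818  0.11614004 -0.33830278] [[437.8867905    0.         288.320172  ]
 [  0.         437.8867905  213.49969112]
 [  0.           0.           1.        ]] [-0.10568859  0.          0.          0.          0.        ]
top [ 0.42999661 -0.0318793   1.28363397] [-0.70047477  0.71281005 -0.02619117  0.02347228] [[383.7274969    0.         280.06879642]
 [  0.         383.7274969  214.95344049]
 [  0.           0.           1.        ]] [-0.10867077  0.          0.          0.          0.        ]
{'time_s': 0.1, 'joints': array([-1.40870571,  0.60004213, -0.00257053,  1.5999972 ,  0.00178119,
        0.94291414, -0.07982821]), 'joint_vel': array([-1.69639858e-03, -2.11782488e-03, -5.49797419e-04,  4.34298292e-04,
       -5.05237899e-04,  7.80086767e-04,  4.20014535e-05]), 'effort': array([ 5.84470326e-03, -7.66567969e+01,  1.50240205e+00, -2.52935189e+01,
       -5.23074204e-02,  1.37229165e-02,  5.25951532e-05]), 'ee_pos': array([0.17137508, 0.70402908, 0.21786691]), 'ee_rot': array([ 1.19091176e-01,  9.92883090e-01, -6.78497917e-04, -3.25888197e-05]), 'force': array([ 0.33305597,  0.01871223, -0.07523718]), 'wrist_torque': array([-0.0768108 ,  0.00379685,  0.02186027]), 'grip_width': 0.09326161560951145}
```

View pics/top1.png

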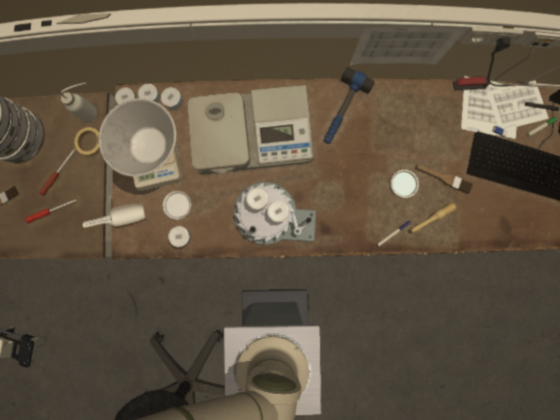

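View pics/scene1.png

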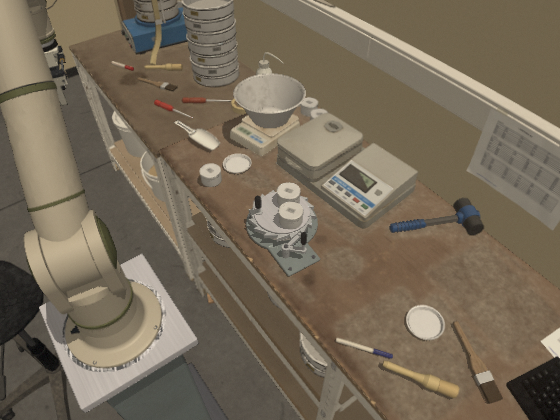

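The top view shows the carousel at about (265,213), with the foot ear and pawl to its right near (300,225). In the scene view the crank knob is near (257,202) and the pawl knob near (304,238). Next, enlarged crops.

Run:
```python
from h import *
a=cv2.imread('pics/top1.png')[170:255,220:330]; b=cv2.imread('pics/scene1.png')[170:280,235:330]
a=cv2.resize(a,None,fx=5,fy=5,interpolation=cv2.INTER_CUBIC)
b=cv2.resize(b,None,fx=5,fy=5,interpolation=cv2.INTER_CUBIC)[:, :]
cv2.imwrite('pics/c1.png',a);cv2.imwrite('pics/c2.png',b)
```

```text
(no output)
```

View pics/c1.png

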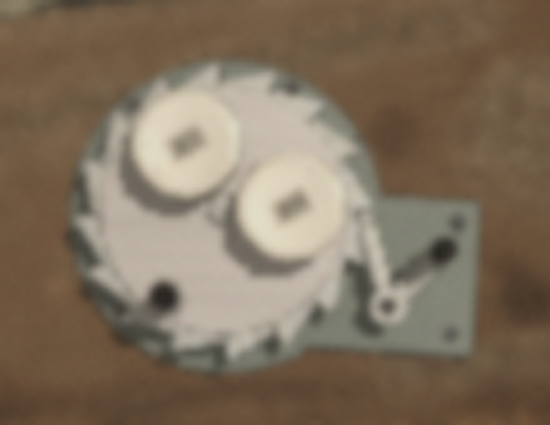

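View pics/c2.png

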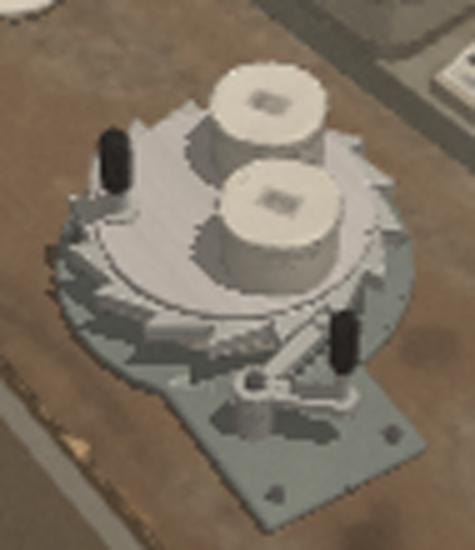

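The top crop has the crank knob at (163,296) and the pawl knob at (443,250), with the pivot at (388,306). The two tins are at upper left. The scene crop has the crank knob at (115,160) and the pawl knob at (343,343). Now I'll measure both.

Run:
```python
from h import *
def blobs(fn,box,thr):
    im=load(fn)['img']; x0,y0,x1,y1=box
    m=(im[y0:y1,x0:x1].max(2)<thr).astype(np.uint8)
    n,l,st,c=cv2.connectedComponentsWithStats(m)
    return [(st[i],c[i]+[x0,y0]) for i in range(1,n) if st[i,4]>5]
for fn,box in(('top1.png',(220,170,330,255)),('scene1.png',(235,170,330,280))):
    print(fn)
    for st,c in blobs(fn,box,45): print(st,c)
t=load('top1.png'); s=load('scene1.png')
f=lambda x,y,o:[(x+.5)/5-.5+o[0],(y+.5)/5-.5+o[1]]
T=(220,170);S=(235,170)
print('crank top view z.116',onz(t,f(163,296,T),.116),'scene ctr .096',onz(s,f(115,160,S),.096))
print('pawl top view z.112',onz(t,f(443,250,T),.112),'scene ctr .092',onz(s,f(343,343,S),.092))
print('pivot z.055',onz(t,f(388,306,T),.05),onz(s,f(255,381,S),.05))
# foot ear corners z=.01
print('ear',onz(t,[f(480,203,T),f(472,355,T)],.01)); print(onz(s,[f(427,443,S),f(268,530,S)],.01))
# tins tops z .098
print('tins',onz(t,[f(186,144,T),f(291,207,T)],.098), onz(s,[f(270,103,S),f(281,203,S)],.098))
```

```text
top1.png
scene1.png
[20 27  5 11 41] [257.        202.7804878]
[66 63  5 12 49] [303.02040816 238.3877551 ]
crank top view z.116 [[0.47133757 0.04847261 0.116     ]] scene ctr .096 [[0.4726256  0.05215233 0.096     ]]
pawl top view z.112 [[ 0.49664805 -0.12295379  0.112     ]] scene ctr .092 [[ 0.49640646 -0.12210019  0.092     ]]
pivot z.055 [[ 0.46473282 -0.09156482  0.05      ]] [[ 0.46456274 -0.08901126  0.05      ]]
ear [[ 0.5334023  -0.15630546  0.01      ]
 [ 0.43234803 -0.14860706  0.01      ]]
[[ 0.53293729 -0.15396361  0.01      ]
 [ 0.42965462 -0.14784522  0.01      ]]
tins [[ 0.56620514  0.03423156  0.098     ]
 [ 0.5257859  -0.0303589   0.098     ]] [[ 0.56704883  0.03541704  0.098     ]
 [ 0.52606481 -0.02937036  0.098     ]]
```

The two views agree to 1–3 mm, and the sizes check out:

| Item | World position (m) | Check |
|---|---|---|
| Turning axis | (0.527, 0.015) | crank radius 65.5 mm, at 151.8° in the fixture frame |
| Pivot | (0.4645, -0.090) | from both views |
| Pawl knob | (0.4965, -0.1225) | radius 45 mm |

Moving toward the pawl by way of a safe waypoint.

Call:
move_arm(dp=[[-0.76,-0.72,-0.1],[-0.76,-0.72,-0.1],[-0.76,-0.72,-0.1],[-0.76,-0.72,-0.1],[-0.76,-0.72,-0.1]], twist=[[0,0,0],[0,0,0],[0,0,0],[0,0,0],[0,0,0]], claw=[0.57,0.57,0.57,0.57,0.57], newtons=30)

```text
time_s: 0.52
ee_pos: [0.2287, 0.6154, 0.2283]
ee_rot: [0.119, 0.993, -0.0, -0.0]
force: [-1.0, 0.6, -0.1]
grip_width: 0.0643
```

Call:
move_arm(dp=[[-0.76,-0.72,-0.1],[-0.76,-0.72,-0.1],[-0.76,-0.72,-0.1],[-0.76,-0.72,-0.1],[-0.76,-0.72,-0.1]], twist=[[0,0,0],[0,0,0],[0,0,0],[0,0,0],[0,0,0]], claw=[0.57,0.57,0.57,0.57,0.57])

```text
time_s: 0.93
ee_pos: [0.2855, 0.5274, 0.2384]
ee_rot: [0.119, 0.993, -0.0, -0.0]
force: [0.7, -0.1, -0.2]
grip_width: 0.0406
```

Call:
move_arm(dp=[[-0.76,-0.72,-0.1],[-0.76,-0.72,-0.1],[-0.76,-0.72,-0.1],[-0.76,-0.72,-0.1],[-0.76,-0.72,-0.1]], twist=[[0,0,0],[0,0,0],[0,0,0],[0,0,0],[0,0,0]], claw=[0.57,0.57,0.57,0.57,0.57])

```text
time_s: 1.35
ee_pos: [0.3423, 0.4395, 0.2485]
ee_rot: [0.119, 0.993, -0.0, -0.0]
force: [0.2, 0.3, 0.2]
grip_width: 0.04
```

Call:
move_arm(dp=[[-0.76,-0.72,-0.1],[-0.76,-0.72,-0.1],[-0.76,-0.72,-0.1],[-0.76,-0.72,-0.1],[-0.76,-0.72,-0.1]], twist=[[0,0,0],[0,0,0],[0,0,0],[0,0,0],[0,0,0]], claw=[0.57,0.57,0.57,0.57,0.57])

```text
time_s: 1.77
ee_pos: [0.3991, 0.3516, 0.2585]
ee_rot: [0.119, 0.993, -0.0, -0.0]
force: [0.1, 0.5, -0.2]
grip_width: 0.04
```

Call:
move_arm(dp=[[-0.413,-0.875,0],[-0.413,-0.875,0],[-0.413,-0.875,0],[-0.413,-0.875,0],[-0.413,-0.875,0]], twist=[[0,0,0],[0,0,0],[0,0,0],[0,0,0],[0,0,0]], claw=[0.57,0.57,0.57,0.57,0.57])

```text
time_s: 2.18
ee_pos: [0.4181, 0.2568, 0.2585]
ee_rot: [0.119, 0.993, -0.0, -0.0]
force: [0.3, -0.1, -0.7]
grip_width: 0.0399
```

Call:
move_arm(dp=[[-0.413,-0.875,0],[-0.413,-0.875,0],[-0.413,-0.875,0],[-0.413,-0.875,0],[-0.413,-0.875,0]], twist=[[0,0,0],[0,0,0],[0,0,0],[0,0,0],[0,0,0]], claw=[0.57,0.57,0.57,0.57,0.57])

```text
time_s: 2.6
ee_pos: [0.4375, 0.1621, 0.2585]
ee_rot: [0.119, 0.993, -0.0, -0.0]
force: [0.1, 0.0, -0.2]
grip_width: 0.0399
```

Call:
move_arm(dp=[[-0.413,-0.875,0],[-0.413,-0.875,0],[-0.413,-0.875,0],[-0.413,-0.875,0],[-0.413,-0.875,0]], twist=[[0,0,0],[0,0,0],[0,0,0],[0,0,0],[0,0,0]], claw=[0.57,0.57,0.57,0.57,0.57])

```text
time_s: 3.02
ee_pos: [0.4569, 0.0673, 0.2585]
ee_rot: [0.119, 0.993, -0.0, -0.0]
force: [-0.3, 0.4, 0.1]
grip_width: 0.0401
```

Call:
move_arm(dp=[[-0.413,-0.875,0],[-0.413,-0.875,0],[-0.413,-0.875,0],[-0.413,-0.875,0],[-0.413,-0.875,0]], twist=[[0,0,0],[0,0,0],[0,0,0],[0,0,0],[0,0,0]], claw=[0.57,0.57,0.57,0.57,0.57])

```text
time_s: 3.43
ee_pos: [0.4764, -0.0274, 0.2585]
ee_rot: [0.119, 0.993, -0.0, -0.0]
force: [0.4, -0.2, -0.6]
grip_width: 0.0401
```

Call:
move_arm(dp=[[-0.413,-0.875,0],[-0.413,-0.875,0],[-0.413,-0.875,0],[-0.413,-0.875,0],[-0.413,-0.875,0]], twist=[[0,0,0],[0,0,0],[0,0,0],[0,0,0],[0,0,0]], claw=[0.57,0.57,0.57,0.57,0.57])

```text
time_s: 3.85
ee_pos: [0.4958, -0.1222, 0.2585]
ee_rot: [0.119, 0.993, -0.0, -0.0]
force: [0.3, 0.5, 0.2]
grip_width: 0.0398
```

Call:
move_arm(dp=[[0,0,0],[0,0,0],[0,0,0],[0,0,0],[0,0,0]], twist=[[0,0,0.033],[0,0,0.033],[0,0,0.033],[0,0,0.033],[0,0,0.033]], claw=[0.57,0.57,0.57,0.57,0.57])

```text
time_s: 4.27
ee_pos: [0.4957, -0.1213, 0.2584]
ee_rot: [0.372, 0.928, -0.0, -0.0]
force: [-0.2, 1.2, -0.4]
grip_width: 0.0398
```

Call:
move_arm(dp=[[0,0,0],[0,0,0],[0,0,0],[0,0,0],[0,0,0]], twist=[[0,0,0.033],[0,0,0.033],[0,0,0.033],[0,0,0],[0,0,0]], claw=[0.57,0.57,0.57,0.57,0.57])

```text
time_s: 4.68
ee_pos: [0.4958, -0.121, 0.2585]
ee_rot: [0.508, 0.862, -0.0, -0.0]
force: [0.7, -0.0, 0.6]
grip_width: 0.0401
```

Call:
move_arm(dp=[[-0.02,0,0.7],[-0.02,0,0.7],[-0.02,0,0.7],[-0.02,0,0.7],[0,0,0.7]], twist=[[0,0,0],[0,0,0],[0,0,0],[0,0,0],[0,0,0]], claw=[0.57,0.57,0.57,0.57,0.57])

```text
time_s: 5.1
ee_pos: [0.4967, -0.1226, 0.188]
ee_rot: [0.507, 0.862, 0.0, 0.0]
force: [-0.0, -0.5, -0.8]
grip_width: 0.04
```

Call:
move_arm(dp=[[0,0,0.7],[0,0,0.7],[0,0,0.6],[0,0,0.6],[0,0,0.5]], twist=[[0,0,0],[0,0,0],[0,0,0],[0,0,0],[0,0,0]], claw=[0.57,0.57,0.57,0.57,0.57])

```text
time_s: 5.52
ee_pos: [0.4965, -0.1226, 0.1257]
ee_rot: [0.508, 0.862, 0.0, -0.0]
force: [-0.1, 0.4, 0.6]
grip_width: 0.04
```

Run:
```python
from h import *
s=snap('scene','s2.png')
cv2.imwrite('pics/c3.png',cv2.resize(cv2.imread('pics/s2.png')[130:290,220:370],None,fx=3.5,fy=3.5,interpolation=cv2.INTER_CUBIC))
print(telemetry.sense()['force'])
```

```text
[ 0.17017201  0.21053477 -1.29009425]
```

View pics/c3.png

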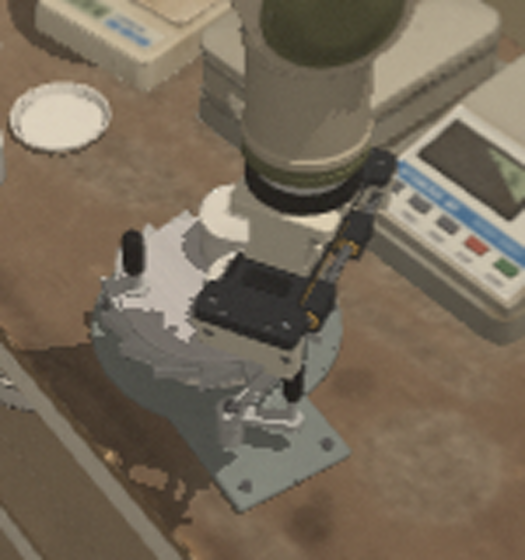

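The gripper straddles the pawl knob, which shows at (292,385) in the crop. Going down, closing to a loose cage, then swinging the pawl out.

Call:
move_arm(dp=[[0,0,0.45],[0,0,0.45],[0,0,0.45],[0,0,0.45],[0,0,0.35]], twist=[[0,0,0],[0,0,0],[0,0,0],[0,0,0],[0,0,0]], claw=[0.57,0.57,0.57,0.57,0.57])

```text
time_s: 5.98
ee_pos: [0.4966, -0.1225, 0.0827]
ee_rot: [0.509, 0.861, -0.0, -0.0]
force: [-0.2, -0.9, 0.1]
grip_width: 0.0398
```

Call:
move_arm(dp=[[0,0,0],[0,0,0],[0,0,0],[0,0,0],[0,0,0]], twist=[[0,0,0],[0,0,0],[0,0,0],[0,0,0],[0,0,0]], claw=[0.65,0.7,0.75,0.78,0.78])

```text
time_s: 6.4
ee_pos: [0.497, -0.1227, 0.084]
ee_rot: [0.509, 0.861, 0.0, 0.0]
force: [-0.2, -0.1, 0.0]
grip_width: 0.0206
```

No contact force, so the cage is around the knob. Swinging out.

Call:
move_arm(dp=[[0,-0.15,0],[0,-0.15,0],[0,-0.15,0],[0,-0.15,0],[0,-0.15,0]], twist=[[0,0,0],[0,0,0],[0,0,0],[0,0,0],[0,0,0]], claw=[0.78,0.78,0.78,0.78,0.78])

```text
time_s: 6.82
ee_pos: [0.4835, -0.13, 0.0838]
ee_rot: [0.509, 0.861, 0.0, 0.0]
force: [1.5, 0.6, 1.2]
grip_width: 0.0207
```

Call:
move_arm(dp=[[0,-0.15,0],[0,-0.15,0],[0,-0.15,0],[0,-0.15,0],[0,-0.15,0]], twist=[[0,0,0],[0,0,0],[0,0,0],[0,0,0],[0,0,0]], claw=[0.78,0.78,0.78,0.78,0.78])

```text
time_s: 7.23
ee_pos: [0.4701, -0.1372, 0.0836]
ee_rot: [0.509, 0.861, 0.0, -0.0]
force: [2.0, 1.4, 0.8]
grip_width: 0.0204
```

Call:
move_arm(dp=[[0,0,0],[0,0.1,-0.5],[0,0,-1],[0,0,-1],[0,0,-1]], twist=[[0,0,0],[0,0,0],[0,0,0],[0,0,0],[0,0,0]], claw=[0.7,0.57,0.57,0.57,0.57])

```text
time_s: 7.65
ee_pos: [0.4711, -0.1362, 0.154]
ee_rot: [0.509, 0.861, -0.001, -0.001]
force: [-0.1, -0.3, -0.4]
grip_width: 0.04
```

Call:
move_arm(dp=[[0,0,-1],[0,0,-1],[0.4,0.2,-0.5],[0.815,0.46,0],[0.815,0.46,0]], twist=[[0,0,0],[0,0,0],[0,0,0],[0,0,0],[0,0,0]], claw=[0.57,0.57,0.57,0.57,0.57])

```text
time_s: 8.07
ee_pos: [0.4718, -0.0899, 0.2042]
ee_rot: [0.51, 0.86, 0.0, 0.0]
force: [0.3, -0.1, -0.1]
grip_width: 0.0399
```

Call:
move_arm(dp=[[0.815,0.44,0],[0.815,0.44,0],[0.815,0.44,0],[0.815,0.44,0],[0.815,0.44,0]], twist=[[0,0,0],[0,0,0],[0,0,0],[0,0,0],[0,0,0]], claw=[0.57,0.57,0.57,0.57,0.57])

```text
time_s: 8.48
ee_pos: [0.4706, 0.0035, 0.2034]
ee_rot: [0.509, 0.861, -0.0, -0.001]
force: [-1.5, 0.1, 0.1]
grip_width: 0.0398
```

Call:
move_arm(dp=[[0.815,0.44,0],[0.815,0.44,0],[0,0,0],[0,0,0],[0,0,0]], twist=[[0,0,0],[0,0,0],[0,0,-0.032],[0,0,-0.032],[0,0,-0.032]], claw=[0.57,0.57,0.57,0.57,0.57])

```text
time_s: 8.9
ee_pos: [0.4704, 0.0402, 0.2033]
ee_rot: [0.371, 0.929, -0.001, -0.001]
force: [0.5, 0.0, -0.4]
grip_width: 0.0399
```

Call:
move_arm(dp=[[0,0,0],[0,0,0],[0,0,0],[0,0,0],[0,0,0]], twist=[[0,0,-0.032],[0,0,-0.032],[0,0,0],[0,0,0],[0,0,0]], claw=[0.57,0.57,0.57,0.57,0.57])

```text
time_s: 9.32
ee_pos: [0.4709, 0.0396, 0.2035]
ee_rot: [0.281, 0.96, -0.0, -0.0]
force: [-0.2, 0.2, 0.3]
grip_width: 0.0401
```

Run:
```python
from h import *
s=snap('scene','s3.png'); t=snap('top','t3.png')
a=cv2.resize(cv2.imread('pics/s3.png')[140:285,225:345],None,fx=3.3,fy=3.3,interpolation=cv2.INTER_CUBIC)
b=cv2.resize(cv2.imread('pics/t3.png')[160:260,225:335],None,fx=3.6,fy=3.6,interpolation=cv2.INTER_CUBIC)
h=max(a.shape[0],b.shape[0]); o=np.zeros((h,a.shape[1]+b.shape[1],3),np.uint8); o[:a.shape[0],:a.shape[1]]=a; o[:b.shape[0],a.shape[1]:]=b
cv2.imwrite('pics/c4.png',o); print(o.shape)
im=s['img'][170:290,235:340]; n,l,st,c=cv2.connectedComponentsWithStats((im.max(2)<45).astype(np.uint8))
for i in range(1,n):
    if st[i,4]>15: print(st[i],c[i]+[235,170],onz(s,c[i]+[235,170],.092))
```

```text
(478, 792, 3)
[20 27  5 11 39] [256.92307692 202.94871795] [[0.47021625 0.05224839 0.092     ]]
[61 71  5 12 47] [297.93617021 246.76595745] [[ 0.46850194 -0.13609035  0.092     ]]
```

View pics/c4.png

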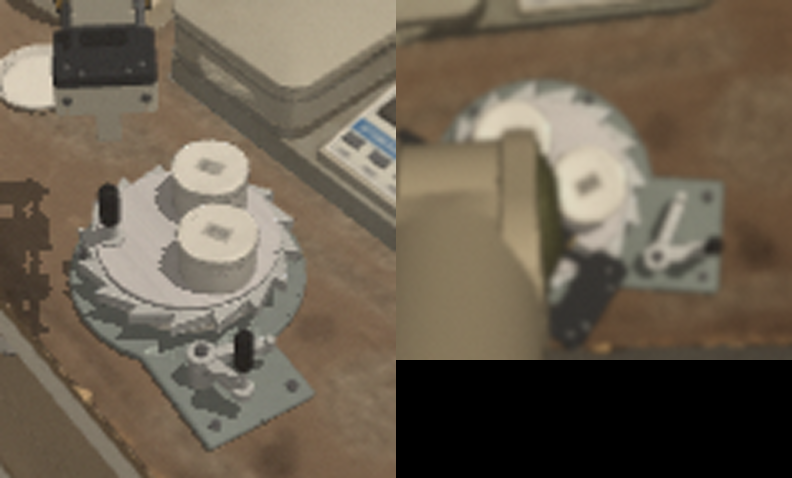

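The pawl is swung well out: its knob is at (0.4685, -0.136), about 0.68 rad, and the blade is clear of the teeth. The crank knob hasn't moved. Now the crank.

Call:
move_arm(dp=[[0.27,0.475,0.3],[0,0,0.7],[0,0,0.7],[0,0,0.7],[0,0,0.7]], twist=[[0,0,0],[0,0,0],[0,0,0],[0,0,0],[0,0,0]], claw=[0.57,0.57,0.57,0.57,0.57])

```text
time_s: 9.83
ee_pos: [0.4717, 0.0519, 0.1407]
ee_rot: [0.279, 0.96, 0.0, 0.0]
force: [-0.3, -0.0, -0.1]
grip_width: 0.0397
```

Call:
move_arm(dp=[[0,0,0.7],[0,0,0.7],[0,0,0.6],[0,0,0.5],[0,0,0.3]], twist=[[0,0,0],[0,0,0],[0,0,0],[0,0,0],[0,0,0]], claw=[0.57,0.57,0.57,0.57,0.57])

```text
time_s: 10.25
ee_pos: [0.4713, 0.0516, 0.0842]
ee_rot: [0.279, 0.96, -0.0, -0.001]
force: [0.2, 0.3, 0.4]
grip_width: 0.0399
```

Call:
move_arm(dp=[[0,0,0],[0,0,0],[0,0,0],[0,0,0],[0,0,0]], twist=[[0,0,0],[0,0,0],[0,0,0],[0,0,0],[0,0,0]], claw=[0.62,0.67,0.72,0.77,0.77])

```text
time_s: 10.67
ee_pos: [0.4721, 0.0509, 0.0862]
ee_rot: [0.279, 0.96, 0.0, 0.0]
force: [-0.2, -0.3, 0.5]
grip_width: 0.0223
```

Call:
move_arm(dp=[[-0.006,0.2,0],[-0.006,0.2,0],[-0.006,0.2,0],[-0.006,0.2,0],[-0.006,0.2,0]], twist=[[0,0,0.0193],[0,0,0.0193],[0,0,0.0193],[0,0,0.0193],[0,0,0.0193]], claw=[0.77,0.77,0.77,0.77,0.77])

```text
time_s: 11.08
ee_pos: [0.4835, 0.0649, 0.086]
ee_rot: [0.423, 0.906, -0.001, -0.001]
force: [-4.0, -3.7, 4.1]
grip_width: 0.0218
```

Force is 5.4 N along the push and about 0 radially, so that is friction only. Continuing to about 0.9 rad.

Call:
move_arm(dp=[[-0.006,0.2,0],[-0.006,0.2,0],[-0.006,0.2,0],[-0.006,0.2,0],[-0.006,0.2,0]], twist=[[0,0,0.0193],[0,0,0.0193],[0,0,0.0193],[0,0,0.0193],[0,0,0.0193]], claw=[0.77,0.77,0.77,0.77,0.77])

```text
time_s: 11.5
ee_pos: [0.5001, 0.0757, 0.0859]
ee_rot: [0.554, 0.832, -0.001, -0.001]
force: [-4.9, -2.6, 3.9]
grip_width: 0.0214
```

Call:
move_arm(dp=[[-0.006,0.2,0],[-0.006,0.2,0],[-0.006,0.2,0],[-0.006,0.2,0],[-0.003,0.1,0]], twist=[[0,0,0.0193],[0,0,0.0193],[0,0,0.0193],[0,0,0.0193],[0,0,0.0096]], claw=[0.77,0.77,0.77,0.77,0.77])

```text
time_s: 11.92
ee_pos: [0.5179, 0.0809, 0.0858]
ee_rot: [0.662, 0.749, -0.001, -0.001]
force: [-5.2, -1.0, 3.2]
grip_width: 0.0215
```

```bash
cat >> h.py <<'E'
def st():
    # mean-ish force along push (tool -y) and radial, heading
    s=telemetry.sense(); M=R.from_quat(s['ee_rot']).as_matrix(); f=np.array(s['force'])
    p=np.array(s['ee_pos'])[:2]-[0.5273,0.0152]
    print('t %.2f push %.2f radial %.2f fz %.2f yaw %.1f  r %.4f ang %.1f'%(s['time_s'],-f@M[:,1],f@M[:,0],f[2],np.degrees(np.arctan2(M[1,1],M[0,1])),np.hypot(*p),np.degrees(np.arctan2(p[1],p[0]))), s['grip_width'])
E
python3 -c "
from h import *
st()"
```

```text
t 11.92 push 5.25 radial -0.40 fz 3.25 yaw 7.1  r 0.0664 ang 98.2 0.02154394498109662
```

Call:
move_arm(dp=[[-0.001,0.075,0],[-0.001,0.075,0],[-0.001,0.075,0],[-0.001,0.075,0],[0,0,0]], twist=[[0,0,0.0072],[0,0,0.0072],[0,0,0.0072],[0,0,0.0072],[0,0,0]], claw=[0.77,0.77,0.77,0.77,0.77])

```text
time_s: 12.33
ee_pos: [0.5241, 0.0815, 0.0857]
ee_rot: [0.695, 0.719, -0.0, -0.001]
force: [-5.7, -0.5, 3.7]
grip_width: 0.0212
```

Now 3 mm per call, reading the force each time.

Call:
move_arm(dp=[[0,0.0375,0],[0,0.0375,0],[0,0.0375,0],[0,0.0375,0],[0,0,0]], twist=[[0,0,0.0036],[0,0,0.0036],[0,0,0.0036],[0,0,0.0036],[0,0,0]], claw=[0.77,0.77,0.77,0.77,0.77])

```text
time_s: 12.75
ee_pos: [0.5272, 0.0816, 0.0857]
ee_rot: [0.71, 0.704, -0.0, -0.001]
force: [-4.8, -0.1, 3.7]
grip_width: 0.0213
```

Call:
move_arm(dp=[[0,0.0375,0],[0,0.0375,0],[0,0.0375,0],[0,0.0375,0],[0,0,0]], twist=[[0,0,0.0036],[0,0,0.0036],[0,0,0.0036],[0,0,0.0036],[0,0,0]], claw=[0.77,0.77,0.77,0.77,0.77])

```text
time_s: 13.17
ee_pos: [0.5303, 0.0816, 0.0857]
ee_rot: [0.726, 0.688, -0.0, -0.001]
force: [-5.1, -0.6, 3.4]
grip_width: 0.0213
```

Call:
move_arm(dp=[[0,0.0375,0],[0,0.0375,0],[0,0.0375,0],[0,0.0375,0],[0,0,0]], twist=[[0,0,0.0036],[0,0,0.0036],[0,0,0.0036],[0,0,0.0036],[0,0,0]], claw=[0.77,0.77,0.77,0.77,0.77])

```text
time_s: 13.58
ee_pos: [0.5334, 0.0814, 0.0857]
ee_rot: [0.741, 0.671, -0.0, -0.001]
force: [-5.4, 0.2, 3.6]
grip_width: 0.0214
```

Call:
move_arm(dp=[[0,0.0375,0],[0,0.0375,0],[0,0.0375,0],[0,0.0375,0],[0,0,0]], twist=[[0,0,0.0036],[0,0,0.0036],[0,0,0.0036],[0,0,0.0036],[0,0,0]], claw=[0.77,0.77,0.77,0.77,0.77])

```text
time_s: 14.0
ee_pos: [0.5364, 0.0811, 0.0857]
ee_rot: [0.756, 0.654, -0.0, -0.001]
force: [-5.1, 0.0, 3.2]
grip_width: 0.0216
```

Call:
move_arm(dp=[[0,0.0375,0],[0,0.0375,0],[0,0.0375,0],[0,0.0375,0],[0,0,0]], twist=[[0,0,0.0036],[0,0,0.0036],[0,0,0.0036],[0,0,0.0036],[0,0,0]], claw=[0.77,0.77,0.77,0.77,0.77])

```text
time_s: 14.42
ee_pos: [0.5395, 0.0806, 0.0857]
ee_rot: [0.771, 0.637, -0.0, -0.001]
force: [-4.5, 1.2, 3.9]
grip_width: 0.0214
```

Call:
move_arm(dp=[[0,0.0375,0],[0,0.0375,0],[0,0.0375,0],[0,0.0375,0],[0,0,0]], twist=[[0,0,0.0036],[0,0,0.0036],[0,0,0.0036],[0,0,0.0036],[0,0,0]], claw=[0.77,0.77,0.77,0.77,0.77])

```text
time_s: 14.83
ee_pos: [0.5425, 0.08, 0.0857]
ee_rot: [0.785, 0.619, -0.0, -0.0]
force: [-5.3, 2.4, 3.2]
grip_width: 0.0211
```

Call:
move_arm(dp=[[0,0.0375,0],[0,0.0375,0],[0,0.0375,0],[0,0.0375,0],[0,0,0]], twist=[[0,0,0.0036],[0,0,0.0036],[0,0,0.0036],[0,0,0.0036],[0,0,0]], claw=[0.77,0.77,0.77,0.77,0.77])

```text
time_s: 15.25
ee_pos: [0.5446, 0.0796, 0.0856]
ee_rot: [0.799, 0.602, -0.001, -0.001]
force: [-6.4, 2.1, 4.5]
grip_width: 0.0215
```

```bash
python3 -c "
from h import *
st()"
```

```text
t 15.25 push 6.73 radial 0.22 fz 4.51 yaw -16.0  r 0.0667 ang 75.0 0.02146876414456679
```

The push rose to 6.7 N and the arm lagged, so this is probably the stop. Taking smaller steps now.

Call:
move_arm(dp=[[0,0.02,0],[0,0.02,0],[0,0.02,0],[0,0,0],[0,0,0]], twist=[[0,0,0.002],[0,0,0.002],[0,0,0.002],[0,0,0],[0,0,0]], claw=[0.77,0.77,0.77,0.77,0.77])

```text
time_s: 15.67
ee_pos: [0.5453, 0.0794, 0.0856]
ee_rot: [0.804, 0.594, -0.001, -0.001]
force: [-7.6, 1.7, 5.7]
grip_width: 0.0216
```

```bash
python3 -c "
from h import *
st()"
```

```text
t 15.67 push 7.75 radial -0.57 fz 5.71 yaw -17.1  r 0.0666 ang 74.4 0.021575646039938653
```

Call:
move_arm(dp=[[0,0.025,0],[0,0.025,0],[0,0.025,0],[0,0.02,0],[0,0,0]], twist=[[0,0,0.001],[0,0,0.001],[0,0,0.001],[0,0,0.001],[0,0,0]], claw=[0.77,0.77,0.77,0.77,0.77])

```text
time_s: 16.08
ee_pos: [0.5464, 0.0791, 0.0855]
ee_rot: [0.808, 0.589, -0.001, -0.002]
force: [-10.3, 3.2, 7.6]
grip_width: 0.022
```

```bash
python3 -c "
from h import *
st()"
```

```text
t 16.08 push 10.81 radial -0.14 fz 7.60 yaw -17.8  r 0.0667 ang 73.3 0.021981634815995015
```

The push is 10.8 N, about 5.5 N over friction, which is in the window. I'll hold a moment, open the jaws and rise clear.

Call:
move_arm(dp=[[0,0,0],[0,0,0],[0,0,0],[0,0,0],[0,0,0]], twist=[[0,0,0],[0,0,0],[0,0,0],[0,0,0],[0,0,0]], claw=[0.77,0.74,0.7,0.6,0.57])

```text
time_s: 16.5
ee_pos: [0.5501, 0.0779, 0.0859]
ee_rot: [0.808, 0.589, 0.001, 0.001]
force: [0.9, 0.2, -0.5]
grip_width: 0.0366
```

Call:
move_arm(dp=[[0,0,0],[0,0,-0.3],[0,0,-1],[0,0,-1],[0,0,-1]], twist=[[0,0,0],[0,0,0],[0,0,0],[0,0,0],[0,0,0]], claw=[0.57,0.57,0.57,0.57,0.57])

```text
time_s: 16.92
ee_pos: [0.549, 0.0777, 0.1527]
ee_rot: [0.809, 0.588, -0.0, 0.0]
force: [0.6, 0.9, -0.0]
grip_width: 0.0398
```

Run:
```python
from h import *
st(); s=snap('scene','s4.png')
im=s['img'][170:290,235:340]; n,l,q,c=cv2.connectedComponentsWithStats((im.max(2)<45).astype(np.uint8))
for i in range(1,n):
    if q[i,4]>15: print(q[i],c[i]+[235,170],onz(s,c[i]+[235,170],.094))
```

```text
t 16.92 push -0.25 radial 1.06 fz -0.01 yaw -17.9  r 0.0661 ang 70.8 0.03975806363802195
[35 10  5 12 49] [272.12244898 185.18367347] [[0.54354123 0.08289446 0.094     ]]
[61 70  5 12 47] [297.91489362 246.34042553] [[ 0.46830967 -0.13617238  0.094     ]]
```

The carousel stayed put after release. The crank knob is at about (0.5445, 0.080), 75°, so it turned about 1.27 rad. Next the pawl.

Call:
move_arm(dp=[[0,0,-0.5],[0,0,-0.5],[0,0,-0.5],[0,0,-0.5],[0,0,-0.5]], twist=[[0,0,-0.0326],[0,0,-0.0326],[0,0,-0.0326],[0,0,-0.0326],[0,0,-0.0326]], claw=[0.57,0.57,0.57,0.57,0.57])

```text
time_s: 17.38
ee_pos: [0.5492, 0.0779, 0.2026]
ee_rot: [0.631, 0.776, 0.0, 0.0]
force: [0.3, 1.0, 0.6]
grip_width: 0.0401
```

Call:
move_arm(dp=[[0,0,0],[0,0,0],[0,0,0],[0,0,0],[0,0,0]], twist=[[0,0,-0.0326],[0,0,-0.0326],[0,0,-0.0326],[0,0,0],[0,0,0]], claw=[0.57,0.57,0.57,0.57,0.57])

```text
time_s: 17.8
ee_pos: [0.5492, 0.0778, 0.202]
ee_rot: [0.509, 0.861, 0.0, 0.0]
force: [-0.1, -0.7, 0.3]
grip_width: 0.0399
```

Call:
move_arm(dp=[[-0.748,-0.861,0],[-0.748,-0.861,0],[-0.748,-0.861,0],[-0.748,-0.861,0],[-0.748,-0.861,0]], twist=[[0,0,0],[0,0,0],[0,0,0],[0,0,0],[0,0,0]], claw=[0.57,0.57,0.57,0.57,0.57])

```text
time_s: 18.22
ee_pos: [0.5096, -0.0301, 0.2017]
ee_rot: [0.509, 0.861, -0.0, 0.0]
force: [0.2, -0.1, 0.4]
grip_width: 0.04
```

Call:
move_arm(dp=[[-0.748,-0.861,0],[-0.748,-0.861,0],[-0.748,-0.861,0],[-0.748,-0.861,0],[-0.748,-0.861,0]], twist=[[0,0,0],[0,0,0],[0,0,0],[0,0,0],[0,0,0]], claw=[0.57,0.57,0.57,0.57,0.57])

```text
time_s: 18.63
ee_pos: [0.4706, -0.1374, 0.2017]
ee_rot: [0.509, 0.861, -0.0, 0.0]
force: [-0.2, -0.3, 0.7]
grip_width: 0.0401
```

Run:
```python
from h import *
t=telemetry.sense();print(t['ee_pos']); st()
M=R.from_quat(t['ee_rot']).as_matrix(); d=np.array([.471,-.1365,.084])-t['ee_pos']; print('units',M.T@d/.02)
```

```text
[ 0.47063886 -0.13738071  0.20170402]
t 18.63 push 0.31 radial -0.17 fz 0.68 yaw 28.8  r 0.1628 ang -110.4 0.04010501847336714
units [0.03146939 0.03669257 5.88519498]
```

Call:
move_arm(dp=[[0.03,0.04,0.7],[0,0,0.7],[0,0,0.7],[0,0,0.7],[0,0,0.6]], twist=[[0,0,0],[0,0,0],[0,0,0],[0,0,0],[0,0,0]], claw=[0.57,0.57,0.57,0.57,0.57])

```text
time_s: 19.05
ee_pos: [0.4714, -0.1356, 0.1329]
ee_rot: [0.509, 0.861, -0.0, 0.0]
force: [-1.2, -0.8, -0.4]
grip_width: 0.04
```

Call:
move_arm(dp=[[0,0,0.6],[0,0,0.5],[0,0,0.5],[0,0,0.5],[0,0,0.4]], twist=[[0,0,0],[0,0,0],[0,0,0],[0,0,0],[0,0,0]], claw=[0.57,0.57,0.57,0.57,0.57])

```text
time_s: 19.47
ee_pos: [0.4715, -0.1354, 0.0828]
ee_rot: [0.508, 0.862, -0.0, -0.0]
force: [-0.5, -0.1, -0.2]
grip_width: 0.0402
```

Call:
move_arm(dp=[[0,0,0],[0,0,0],[0,0,0],[0,0,0],[0,0,0]], twist=[[0,0,0],[0,0,0],[0,0,0],[0,0,0],[0,0,0]], claw=[0.65,0.7,0.75,0.78,0.78])

```text
time_s: 19.88
ee_pos: [0.4717, -0.1355, 0.0841]
ee_rot: [0.507, 0.862, 0.0, 0.0]
force: [-0.1, 0.0, -0.3]
grip_width: 0.0206
```

Call:
move_arm(dp=[[0,0.1,0],[0,0.1,0],[0,0.1,0],[0,0.1,0],[0,0.1,0]], twist=[[0,0,0],[0,0,0],[0,0,0],[0,0,0],[0,0,0]], claw=[0.78,0.78,0.78,0.78,0.78])

```text
time_s: 20.3
ee_pos: [0.4802, -0.1305, 0.0837]
ee_rot: [0.507, 0.862, -0.0, -0.0]
force: [-2.0, -1.7, 1.8]
grip_width: 0.0202
```

```bash
python3 -c "
from h import *
st()"
```

```text
t 20.30 push 2.55 radial -0.50 fz 1.76 yaw 29.1  r 0.1531 ang -107.9 0.020205000335657742
```

Call:
move_arm(dp=[[0,0.1,0],[0,0.1,0],[0,0.1,0],[0,0.1,0],[0,0.1,0]], twist=[[0,0,0],[0,0,0],[0,0,0],[0,0,0],[0,0,0]], claw=[0.78,0.78,0.78,0.78,0.78])

```text
time_s: 20.72
ee_pos: [0.4891, -0.1256, 0.0836]
ee_rot: [0.507, 0.862, 0.0, 0.0]
force: [-2.0, -1.1, 0.5]
grip_width: 0.0208
```

```bash
python3 -c "
from h import *
st()"
```

```text
t 20.72 push 2.29 radial 0.00 fz 0.48 yaw 29.1  r 0.1459 ang -105.2 0.020751808122385754
```

Call:
move_arm(dp=[[0,0.025,0],[0,0.025,0],[0,0.025,0],[0,0.025,0],[0,0,0]], twist=[[0,0,0],[0,0,0],[0,0,0],[0,0,0],[0,0,0]], claw=[0.78,0.78,0.78,0.78,0.78])

```text
time_s: 21.13
ee_pos: [0.4907, -0.1247, 0.0836]
ee_rot: [0.507, 0.862, 0.0, -0.0]
force: [-1.1, -1.4, 1.3]
grip_width: 0.0202
```

```bash
python3 -c "
from h import *
st()"
```

```text
t 21.13 push 1.66 radial -0.68 fz 1.26 yaw 29.1  r 0.1446 ang -104.7 0.020219498165653833
```

Call:
move_arm(dp=[[0,0.025,0],[0,0.025,0],[0,0.025,0],[0,0.025,0],[0,0,0]], twist=[[0,0,0],[0,0,0],[0,0,0],[0,0,0],[0,0,0]], claw=[0.78,0.78,0.78,0.78,0.78])

```text
time_s: 21.55
ee_pos: [0.4925, -0.1237, 0.0836]
ee_rot: [0.507, 0.862, 0.0, 0.0]
force: [-1.8, -1.6, 0.2]
grip_width: 0.0204
```

```bash
python3 -c "
from h import *
st()"
```

```text
t 21.55 push 2.34 radial -0.51 fz 0.24 yaw 29.1  r 0.1432 ang -104.1 0.02038120556210173
```

Call:
move_arm(dp=[[0,0.025,0],[0,0.025,0],[0,0.025,0],[0,0.025,0],[0,0,0]], twist=[[0,0,0],[0,0,0],[0,0,0],[0,0,0],[0,0,0]], claw=[0.78,0.78,0.78,0.78,0.78])

```text
time_s: 21.97
ee_pos: [0.4933, -0.1231, 0.0836]
ee_rot: [0.507, 0.862, -0.0, -0.001]
force: [-3.6, -2.5, 1.8]
grip_width: 0.0205
```

```bash
python3 -c "
from h import *
st()"
```

```text
t 21.97 push 4.36 radial -0.46 fz 1.81 yaw 29.0  r 0.1424 ang -103.8 0.02047491444012591
```

The push rose to 4.4 N and the motion lagged, at a pawl angle of about 0.11 rad: the blade is on a tooth's back. Opening, rising clear and checking.

Call:
move_arm(dp=[[0,0,0],[0,-0.06,0],[0,0,0],[0,0,0],[0,0,0]], twist=[[0,0,0],[0,0,0],[0,0,0],[0,0,0],[0,0,0]], claw=[0.74,0.7,0.65,0.57,0.57])

```text
time_s: 22.38
ee_pos: [0.4935, -0.1232, 0.0837]
ee_rot: [0.507, 0.862, 0.0, 0.0]
force: [0.1, 0.5, 0.1]
grip_width: 0.0387
```

Call:
move_arm(dp=[[0,0,-0.3],[0,0,-1],[0,0,-1],[0,0,-1],[0,0,-1]], twist=[[0,0,0],[0,0,0],[0,0,0],[0,0,0],[0,0,0]], claw=[0.57,0.57,0.57,0.57,0.57])

```text
time_s: 22.8
ee_pos: [0.493, -0.1234, 0.1709]
ee_rot: [0.507, 0.862, -0.0, -0.0]
force: [0.6, -0.1, -0.2]
grip_width: 0.04
```

Call:
move_arm(dp=[[0,0,-1],[0,0,-1],[-0.9,-0.5,-0.5],[-0.9,-0.5,0],[-0.9,-0.5,0]], twist=[[0,0,0],[0,0,0],[0,0,0],[0,0,0],[0,0,0]], claw=[0.57,0.57,0.57,0.57,0.57])

```text
time_s: 23.22
ee_pos: [0.4936, -0.1855, 0.2211]
ee_rot: [0.507, 0.862, 0.001, 0.001]
force: [0.4, 0.5, -0.9]
grip_width: 0.0403
```

Call:
move_arm(dp=[[-0.9,0.4,0],[-0.9,0.4,0],[-0.9,0.4,0],[-0.9,0.4,0],[-0.9,0.4,0]], twist=[[0,0,0],[0,0,0],[0,0,0],[0,0,0],[0,0,0]], claw=[0.57,0.57,0.57,0.57,0.57])

```text
time_s: 23.63
ee_pos: [0.5724, -0.245, 0.2202]
ee_rot: [0.507, 0.862, 0.0, 0.0]
force: [-0.3, -1.6, -0.9]
grip_width: 0.0401
```

Run:
```python
from h import *
st(); s=snap('scene','s5.png'); t=snap('top','t5.png')
a=cv2.resize(cv2.imread('pics/s5.png')[165:285,235:335],None,fx=4,fy=4,interpolation=cv2.INTER_CUBIC)
b=cv2.resize(cv2.imread('pics/t5.png')[170:260,230:330],None,fx=4,fy=4,interpolation=cv2.INTER_CUBIC)
o=np.zeros((480,800,3),np.uint8); o[:480,:400]=a; o[:360,400:]=b; cv2.imwrite('pics/c5.png',o)
for fn in('scene1.png','s5.png'):
  s=load(fn); im=s['img'][170:290,235:340]; n,l,q,c=cv2.connectedComponentsWithStats((im.max(2)<45).astype(np.uint8))
  for i in range(1,n):
    if q[i,4]>15: print(fn,c[i]+[235,170],onz(s,c[i]+[235,170],.094))
```

```text
t 23.63 push 1.02 radial -1.21 fz -0.89 yaw 29.0  r 0.2640 ang -80.2 0.040148365230555726
scene1.png [257.        202.7804878] [[0.46976357 0.05103467 0.094     ]]
scene1.png [303.02040816 238.3877551 ] [[ 0.49461279 -0.1235352   0.094     ]]
s5.png [272.1  187.45] [[0.53814751 0.0753918  0.094     ]]
s5.png [302.54901961 239.60784314] [[ 0.49116941 -0.12597449  0.094     ]]
```

View pics/c5.png

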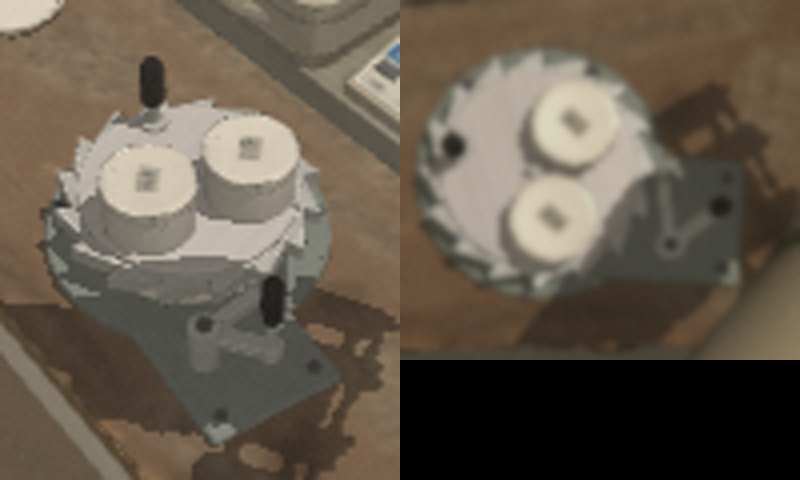

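The last picture shows the pawl blade lying against the teeth, tip near (660,175), with its knob 4 mm (about 0.09 rad) from the start position. The crank knob is near (453,147) in the top crop. One numeric check of the crank angle before handing in.

Run:
```python
from h import *
t=load('t5.png'); s=load('s5.png'); g=lambda x,y,o:[(x+.5)/4-.5+o[0],(y+.5)/4-.5+o[1]]
for p in (onz(t,g(53,147,(230,170)),.116)[0], onz(s,g(152,81,(235,165)),.096)[0]):
    d=p[:2]-[.5273,.0152]; print(p,np.hypot(*d),np.degrees(np.arctan2(d[1],d[0])))
for fn in('s4.png','s5.png'):
    im=load(fn)['img'][172:200,262:284]; n,l,q,c=cv2.connectedComponentsWithStats((im.max(2)<60).astype(np.uint8))
    print(fn,[(q[i],c[i]+[262,172]) for i in range(1,n) if q[i,4]>15])
```

```text
[0.54037727 0.07614983 0.116     ] 0.062336965870010926 77.8903286664574
[0.54428111 0.08138107 0.096     ] 0.06832489815895466 75.60917570543484
s4.png [(array([ 8,  7,  6, 13, 66], dtype=int32), array([272.34848485, 185.37878788]))]
s5.png [(array([ 8,  7,  6, 13, 60], dtype=int32), array([272.28333333, 185.25      ]))]
```

```bash
python3 -c "
from h import *
print(job.close_job())"
```

```text
the job is handed in; nothing more can be done
None
```

The carousel is back on its stop and the pawl is laid back against the teeth. I handed the job in at about 24 s of the 72 s allowed.

- **Pawl out:** I swung it to about 0.68 rad, and the picture showed the blade well clear of the teeth.
- **Carousel:** I turned the crank clockwise about 1.27 rad. Friction was steady at 5.3 N. The stop then showed as a rise in force, and I ended at a 10.8 N push, about 5.5 N over friction. After I let go, the crank knob stayed within 0.2 pixel between two pictures, including after the pawl was laid back.
- **Pawl back:** I pushed it until contact showed (4.4 N against about 2 N of its own friction). It rests on a tooth's back at about 0.09–0.11 rad. The arm ended clear of everything, and I never worked near the loose tin, dish or marker.

Two checks did not match perfectly. The final crank angle came out as 77.9° from the top view, against 75.6° from the scene view and 75.1° from the arm's position; I put this down to picture resolution. The first dark-spot measurement in the last scene picture was 2 pixels off. Measured again with a looser threshold, it agreed with the earlier picture.

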